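# Sort the hardware of a dismantled profile bench into its trays

## Task

Sort the loose bench hardware into the three grey trays: both offcuts of aluminium profile lying down in the long tray, both levelling feet standing upright on their black discs in the round tray, and the corner bracket on its base plate in the square tray. Set each piece down on the tray's floor rather than dropping it, and leave the roll of tape and the jar where they stand.

Things in the scene. Friction and masses are not known exactly. Their poses are not given: they have to be found in the camera images.
- offcut_long: the longer offcut of aluminium T-slot profile, a bar 30 x 30 mm in section and 80 mm long, lying on the bench. Origin at its centre (15 mm above the bench); x along its length, z up at the start.
- offcut_short: the shorter offcut of the same profile, 30 x 30 mm in section and 50 mm long, lying on the bench. Origin at its centre; x along its length, z up at the start.
- foot_tall: the taller levelling foot standing upright on the bench: black plastic disc, 40 mm across, 7 mm thick at the rim, rising in a cone to 12 mm; on it a steel nut 17 mm across up to 19 mm; from there a threaded steel stem 10 mm across up to 62 mm. Origin at the centre of its underside, z up along the stem.
- foot_low: the lower, broader levelling foot standing upright on the bench: black plastic disc, 50 mm across, 7 mm thick at the rim, rising in a cone to 12 mm; on it a steel nut 17 mm across up to 19 mm; from there a threaded steel stem 10 mm across up to 50 mm. Origin at the centre of its underside, z up along the stem.
- bracket: cast aluminium corner bracket: a level base plate 40 (x) x 36 (y) x 6 mm lying on the bench, an upright plate 6 mm thick and 40 mm high along its +x edge, and a sloping rib along each side joining the two, flush with the sides, so it is 36 mm wide across y; the ribs are highest (about 20 to 35 mm) in the +x half, so grip it across y some 5 to 10 mm on the +x side of its origin. Origin at the centre of the underside of the base plate, z up.
- long_tray: long oblong grey plastic tray fixed to the bench: outside 100 mm (x) x 200 mm (y), 26 mm high, walls 4 mm, floor 4 mm thick (inside 92 x 192 mm). Origin at the centre of its underside; long axis along its y, z up.
- square_tray: square grey plastic tray fixed to the bench: outside 110 x 110 mm, 26 mm high, walls 4 mm, floor 4 mm thick (inside 102 x 102 mm). Origin at the centre of its underside, z up, x and y parallel to the walls.
- round_tray: round grey plastic tray fixed to the bench: outside diameter 158 mm, 26 mm high, wall 4 mm, floor 4 mm thick (inside diameter 150 mm). Origin at the centre of its underside, z up.
- tape_roll: roll of brown tape lying flat, to be left alone: ring 60 mm outside, 38 mm inside, 24 mm high. Origin at the centre of its underside, z up.
- jar: small upright jar with a white cap, to be left alone: 40 mm across, 58 mm high. Origin at the centre of its underside, z up.

How it is judged:
At the end, for the whole second after the job is handed in: Released, at rest, level or upright within 7 degrees on the tray floors: both offcuts in the long tray (centres within 40 x 85 mm of its centre), both feet in the round tray (within 60 mm of its centre), the bracket in the square tray (within 40 mm in x and y) (x of offcut_long in the frame of long_tray between -0.04 and 0.04 m and y of offcut_long in the frame of long_tray between -0.085 and 0.085 m and z of each of offcut_long, offcut_short in the frame of long_tray below 0.025 m and angle between offcut_long's own x axis and vertical between 1.45 and 1.69 rad and x of offcut_short in the frame of long_tray between -0.04 and 0.04 m and y of offcut_short in the frame of long_tray between -0.085 and 0.085 m and angle between offcut_short's own x axis and vertical between 1.45 and 1.69 rad and horizontal distance between each of foot_tall, foot_low and round_tray below 0.06 m and z of each of foot_tall, foot_low in the frame of round_tray below 0.01 m and angle between each of foot_tall, foot_low, bracket's own z axis and vertical below 0.15 rad and x of bracket in the frame of square_tray between -0.04 and 0.04 m and y of bracket in the frame of square_tray between -0.04 and 0.04 m and z of bracket in the frame of square_tray below 0.01 m and linear speed of each of offcut_long, offcut_short, foot_tall, foot_low, bracket below 0.02 m/s and angular speed of each of offcut_long, offcut_short, foot_tall, foot_low, bracket below 0.2 rad/s); the robot touches nothing.
It fails at once if the roll of tape is shifted by more than 30 mm or tipped over (distance of tape_roll from where it was at the start of the episode above 0.03 m or angle between tape_roll's own z axis and vertical above 0.5 rad).
It fails at once if the jar is shifted by more than 30 mm or tipped over (distance of jar from where it was at the start of the episode above 0.03 m or angle between jar's own z axis and vertical above 0.5 rad).
It fails at once if a piece is dropped (falls freely from more than about 45 mm) ((contact force between the fingers and offcut_long below 0.01 N and linear speed of offcut_long above 0.95 m/s) or (contact force between the fingers and offcut_short below 0.01 N and linear speed of offcut_short above 0.95 m/s) or (contact force between the fingers and foot_tall below 0.01 N and linear speed of foot_tall above 0.95 m/s) or (contact force between the fingers and foot_low below 0.01 N and linear speed of foot_low above 0.95 m/s) or (contact force between the fingers and bracket below 0.01 N and linear speed of bracket above 0.95 m/s)).
It also fails if it takes over 122 s, if anything falls off the work surface, if the arm or the gripper's body presses on something with over 40 N, if the wrist force passes 120 N, or if a joint passes its speed limit or range.

## Robot

A 6-joint arm with a two-finger parallel gripper is mounted at the origin on the work surface. World frame = base frame: x ahead of the robot, y to its left, z up, the work surface at z = 0. Lengths are in m, angles in rad, forces in N, time in s.
With the tool pointing down it reaches from about 0.375 to 0.9 m from the base axis. Payload 3.1 kg.
Tool frame: the origin (TCP) lies between the finger pads; the fingertips stand 11 mm ahead of it and the grasp point (between the pads) lies 8 mm behind it; z points along the fingers, y is the direction in which the jaws open and shut (so a half turn about z gives the same grasp; the last joint's range is limited). The gripper opens to 85 mm and grips with 20 to 120 N. Pads are 22 mm wide; open, the fingers measure 114 mm over their backs; the gripper's body (76 mm by 85 mm) begins 54 mm behind the grasp point. The pads swing forward as they close: fully open they stand 13 mm farther back than shut.
Start: joints at [1.042, 0.527, 1.433, -0, 1.181, -0.178], TCP at [0.214, 0.587, 0.242] pointing down, gripper open.
Joint ranges: [-3.08, 3.08], [-0.75, 2.2], [0.22, 2.44], [-1.43, 4.57], [0, 2.65], [-2.85, 2.85]. Speed limits (rad/s): [2.79, 2.79, 3.14, 3.14, 3.14, 3.14].

## Interface

Orientations are given as a unit quaternion [x, y, z, w].
In Python, from station import manip gives the robot as it stands.
- The arm moves only by the tool move_arm, never from a script. Its argument "deltas" is a list of rows, each a list of 5 numbers: the shift along the tool's x, y, z in units of 40 cm (1.0 is 40 cm), then the turn about the tool's z in units of 0.5 rad (1.0 is 0.5 rad), then the opening in per cent of the stroke, from 0 (shut) to 100 (fully open). In form: [[x, y, z, twist, grip], ...]. A call has exactly 8 rows; each row is the pose to reach, as a shift and turn from the pose commanded when the call began, along the tool's axes at that moment; what a row does not reach only later rows make up. A row lasts 1/12 s, in which the tool goes at most 41.7 mm and 7.16 degrees, less where a joint would pass 70% of its speed; a pose out of reach is approached as far as the arm can. A call with a number of a shift or a turn outside -1 to 1 is refused whole. A call with a gripper value outside its range is refused whole. The fingers move at their own pace and stop on an object; "force" is the grip in N (left out, the last holds). Time passes only in rows, so rows that repeat a pose let the fingers close, or fill a call up. It gives the time, the measured TCP pose, the force and the opening at its end, in the units of the state.
- manip.sense(): the state, without advancing time (a new reading comes with each control period).
- manip.snapshot(name): name is "scene" or "top" or "wrist"; returns (picture, depth): 480x640x3 uint8, red, green, blue; 480x640 float32, m along the optical axis (not along the pixel's ray), 0 where there is no reading.
- manip.get_calibration(name): a dict with "vfov" (degrees; the focal length in pixels is half the picture's height over the tangent of half this angle, whatever the lens; pixels are square), "cx", "cy" (the principal point, pixels), "pose" (4x4, takes a point from camera to world coordinates). Camera axes: x right, y down, z forward; pixel columns grow to the right and rows downward; lengths in m; the calibration is good to about 2 mm. A picture is of the moment at which its call begins: read the wrist's pose just before it. get_calibration takes no time and is no camera call; for the wrist camera it gives the pose at the moment of the call.
- manip.sign_off(): hands the job in, once; it reports no verdict.
The state is a dict: "t": time; "q": joint angles; "qd": joint speeds; "tau": joint torques, N m; "tcp_pos": TCP position; "tool_rot": TCP orientation; "force": force on the tool from outside, world axes, zero at the start; "ft_torque": the same for the moment, N m; "finger_gap": opening from 0.0 (shut) to 1.0 (fully open).
Only numpy, scipy, OpenCV 4.12 (cv2) and the standard library are available. Lean on these libraries where they do the work, as an engineer would, in place of code of your own. Each camera call takes 0.05 s, during which the arm holds its last target.

## Working session

There is one attempt and no reset: what is moved stays moved. The work goes in short steps, Python scripts to look and compute and a tool call to move; the robot and the scene stay as the last step left them, time stands still between calls to the robot, and variables do not carry over. Pictures are saved under pics/ and viewed, and the job is handed in when it is done.

Besides the shell and the picture viewer there is one more tool, called as a command line: name --pt "numbers of a row" for each row, then --argument value for the rest. move_arm: Moves the arm, as the interface text tells. Its arguments: {"type":"object","properties":{"deltas":{"type":"array","items":{"type":"array","items":{"type":"number"}}},"force":{"type":"number"}},"required":["deltas"]}

```bash
ls; mkdir -p pics; python3 - <<'E'
from station import manip
import cv2,numpy as np
print(manip.sense())
for n in("scene","top"):
    c=manip.get_calibration(n);p,d=manip.snapshot(n)
    print(n,c);cv2.imwrite(f"pics/{n}0.png",p[...,::-1]);np.savez(f"pics/{n}0.npz",p=p,d=d)
    print((d>0).mean())
E
```

```text
pics
{'t': 0.0, 'q': array([ 1.04250069e+00,  5.28454404e-01,  1.43391581e+00, -4.09797847e-06,
        1.18141219e+00, -1.78506525e-01]), 'qd': array([ 1.24722957e-04, -1.36239753e-03,  1.12643425e-03,  1.10071228e-03,
       -1.59467408e-04,  4.97812231e-05]), 'tau': array([ 1.96626485e-05, -4.42353880e+01, -1.78022575e+01, -2.15946284e-04,
        8.35617335e-03, -1.70947953e-05]), 'tcp_pos': array([0.21380439, 0.58654445, 0.24133654]), 'tool_rot': array([ 1.74003429e-01,  9.84744438e-01, -1.02786674e-03, -3.77147692e-04]), 'force': array([ 0.39032486, -0.20864164,  0.44334983]), 'ft_torque': array([ 0.00258929, -0.05175693,  0.02605078]), 'finger_gap': 0.9973100392043053}
scene {'vfov': 55.73826782187956, 'cx': 318.24412277703703, 'cy': 243.3967446672137, 'pose': array([[-0.65881155,  0.5826232 , -0.4759386 ,  0.94147149],
       [ 0.75228406,  0.50515106, -0.42295519,  0.38952838],
       [-0.00600262, -0.63668879, -0.7710975 ,  0.73824605],
       [ 0.        ,  0.        ,  0.        ,  1.        ]])}
0.99609375
top {'vfov': 53.739654350299006, 'cx': 309.5579284755637, 'cy': 238.5133373724751, 'pose': array([[-0.01790575, -0.98996073,  0.1402039 ,  0.40073604],
       [-0.99974816,  0.01962447,  0.01088568,  0.00966212],
       [-0.01352782, -0.13997368, -0.99006281,  1.00518762],
       [ 0.        ,  0.        ,  0.        ,  1.        ]])}
0.99603515625
```

View pics/scene0.png

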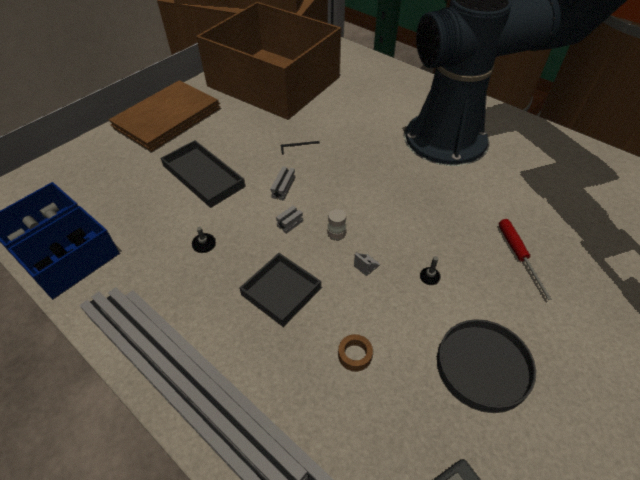

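View pics/top0.png

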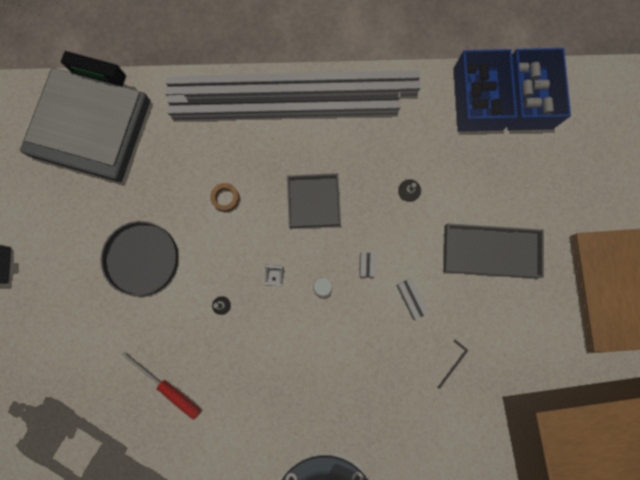

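The top view shows the round tray at (140,258), square tray (314,201) and long tray (493,251). The pieces are the low foot (409,190), tall foot (221,305), bracket (274,275), short offcut (366,265) and long offcut (410,299). The jar is at (322,287) and the tape at (225,197). Next I measure with masks and depth.

```bash
cat > h.py <<'E'
import numpy as np,cv2
from station import manip
def cast(cal,uv,z,H=480):
    f=H/2/np.tan(np.radians(cal["vfov"])/2); uv=np.atleast_2d(uv).astype(float)
    d=np.c_[(uv[:,0]-cal["cx"])/f,(uv[:,1]-cal["cy"])/f,np.ones(len(uv))]
    P=np.array(cal["pose"]); w=d@P[:3,:3].T; o=P[:3,3]
    return o+w*((z-o[2])/w[:,2])[:,None]
def cloud(cal,d):
    H,W=d.shape;f=H/2/np.tan(np.radians(cal["vfov"])/2)
    u,v=np.meshgrid(np.arange(W),np.arange(H))
    p=np.stack([(u-cal["cx"])/f*d,(v-cal["cy"])/f*d,d],-1);P=np.array(cal["pose"])
    return p@P[:3,:3].T+P[:3,3]
E
python3 - <<'E'
from h import *
c=manip.get_calibration("top");D=np.load("pics/top0.npz");p,d=D["p"],D["d"]
X=cloud(c,d)
for n,(u,v) in dict(bench=(330,350),bench2=(200,240),bench3=(420,230),round=(140,258),sq=(314,201),long=(493,251),low=(409,190),tall=(221,305),br=(274,275),sh=(366,265),lo=(410,299),jar=(322,287)).items():
    print(n,X[v,u].round(4),"h max nearby",X[v-8:v+9,u-8:u+9,2].max().round(4))
z=X[...,2].copy()
# height image
h=np.clip(z*255/0.07,0,255).astype(np.uint8)
cv2.imwrite("pics/h0.png",cv2.resize(h[160:330,90:560],None,fx=1.7,fy=1.7,interpolation=0))
cv2.imwrite("pics/z0.png",cv2.resize(p[170:330,200:440,::-1],None,fx=3.3,fy=3.3,interpolation=2))
E
```

```text
bench [ 0.3091 -0.0174  0.0026] h max nearby 1.0052
bench2 [0.5441 0.2554 0.0031] h max nearby 1.0052
bench3 [ 5.569e-01 -2.163e-01 -5.000e-04] h max nearby 1.0052
round [0.5074 0.3818 0.0072] h max nearby 0.0103
sq [0.6241 0.0096 0.0038] h max nearby 1.0052
long [ 0.5081 -0.3668  0.0042] h max nearby 1.0052
low [ 0.6403 -0.1928  0.0195] h max nearby 0.0544
tall [0.4052 0.2038 0.0302] h max nearby 1.0052
br [0.4659 0.0969 0.0074] h max nearby 1.0052
sh [ 0.4819 -0.0955  0.0239] h max nearby 1.0052
lo [ 0.4104 -0.1816  0.0315] h max nearby 1.0052
jar [ 0.4371 -0.003   0.0545] h max nearby 1.0052
```

View pics/h0.png

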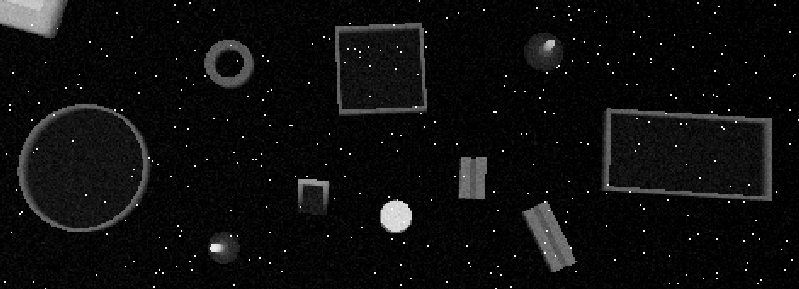

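View pics/z0.png

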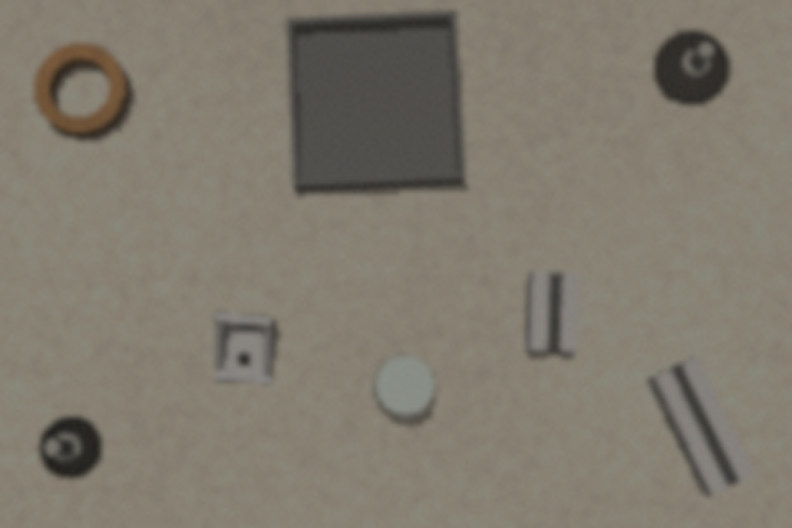

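The height image is clean. The bracket's upright faces up in the image (+x), both offcuts lie flat, and both feet stand. I fit footprints next.

```bash
python3 - <<'E'
from h import *
c=manip.get_calibration("top");D=np.load("pics/top0.npz");p,d=D["p"],D["d"]
d=cv2.medianBlur(d,3);X=cloud(c,d);z=X[...,2]
def top(n,u,v,zmin,zmax,r):
    m=np.zeros(z.shape,np.uint8);s=(slice(v-r,v+r),slice(u-r,u+r));m[s]=((z[s]>zmin)&(z[s]<zmax))
    k,l,st,_=cv2.connectedComponentsWithStats(m);i=1+np.argmax(st[1:,4]);P=X[l==i]
    (cx,cy),(w,h),a=cv2.minAreaRect((P[:,:2]*1000).astype(np.float32))
    print(n,"c",round(cx,1),round(cy,1),"size",round(w,1),round(h,1),"ang",round(a,1),"mean",(P.mean(0)*1000).round(1),"zmed",np.median(P[:,2]*1000).round(1),"n",len(P))
    return P
def colrect(n,mask,u,v,r,zp,circ=False):
    m=np.zeros(z.shape,np.uint8);s=(slice(v-r,v+r),slice(u-r,u+r));m[s]=mask[s]
    k,l,st,_=cv2.connectedComponentsWithStats(m);i=1+np.argmax(st[1:,4])
    ct=max(cv2.findContours((l==i).astype(np.uint8),0,1)[0],key=len)[:,0]
    W=(cast(c,ct,zp)[:,:2]*1000).astype(np.float32)
    if circ:
        e=cv2.fitEllipse(W); print(n,"ell",np.round(e[0],1),np.round(e[1],1),"enc",cv2.minEnclosingCircle(W))
    else: print(n,cv2.minAreaRect(W))
top("long off",410,299,.022,.04,30);top("short off",366,265,.022,.04,25)
top("br>10",274,275,.012,.06,20);top("br upr",274,275,.033,.06,20);top("br all",274,275,.004,.06,20)
top("jar",322,287,.045,.08,18);top("tape",225,197,.012,.04,24)
top("sq rim",314,201,.018,.04,40);top("long rim",493,251,.018,.04,65);top("round rim",140,258,.018,.04,50)
top("tall stem",221,305,.03,.08,16);top("low stem",409,190,.03,.08,18)
g=p.max(2)
cv2.imwrite
dark=(cv2.GaussianBlur(p,(3,3),0).max(2)<75).astype(np.uint8)
colrect("tall disc",dark,221,305,16,.005,1);colrect("low disc",dark,409,190,18,.005,1)
E
```

```text
long off c 411.4 -188.3 size 80.4 31.3 ang 25.0 mean [ 411.2 -187.9   28.6] zmed 29.8 n 618
short off c 484.5 -97.9 size 30.4 49.8 ang 83.6 mean [484.  -98.1  28.7] zmed 29.8 n 361
br>10 c 469.8 96.6 size 37.1 29.3 ang 88.9 mean [473.7  96.7  30.4] zmed 31.8 n 133
br upr c 479.7 95.3 size 35.0 10.2 ang 79.7 mean [480.3  93.2  38.8] zmed 39.7 n 63
br all c 465.4 96.0 size 37.4 41.4 ang 84.2 mean [465.7  97.2  15.8] zmed 8.2 n 361
jar c 438.0 -4.0 size 33.9 33.8 ang 88.9 mean [438.3  -3.6  58.7] zmed 58.9 n 261
tape c 634.3 201.3 size 59.1 58.5 ang 43.3 mean [633.3 200.6  23.6] zmed 24.5 n 426
sq rim c 623.5 11.3 size 110.8 110.2 ang 1.6 mean [624.3  11.4  24.9] zmed 25.5 n 487
long rim c 508.3 -362.5 size 201.2 101.6 ang 84.9 mean [ 509.5 -366.5   24.2] zmed 24.8 n 787
round rim c 506.5 380.1 size 158.4 155.5 ang 88.8 mean [506.7 383.5  24.5] zmed 25.4 n 667
tall stem c 405.3 208.6 size 9.2 8.0 ang 88.9 mean [405.1 207.3  55.9] zmed 60.0 n 34
low stem c 643.5 -195.9 size 8.2 9.1 ang 89.0 mean [ 642.9 -195.    44.7] zmed 46.8 n 31
tall disc ell [404.7 208.4] [33.3 34.3] enc ((404.9593811035156, 208.8256072998047), 18.775800704956055)
low disc ell [ 643.6 -195.8] [44.  45.6] enc ((643.4391479492188, -195.78781127929688), 23.634584426879883)
```

All fitted sizes match the given ones to about 1–2 mm. Now a helper that turns a target into tool units.

```bash
cat > g.py <<'E'
import sys
from h import *
from scipy.spatial.transform import Rotation as R
s=manip.sense();Rm=R.from_quat(s["tool_rot"]).as_matrix();p=s["tcp_pos"]*1000
yaw=np.degrees(np.arctan2(Rm[1,1],Rm[0,1]))
print("t",round(s["t"],2),"tcp",p.round(1),"yaw",yaw.round(1),"tilt",np.degrees(np.arccos(-Rm[2,2])).round(2),"gap",round(s["finger_gap"]*85,1),"F",s["force"].round(1),"q",s["q"].round(2))
ar=sys.argv[1:]
for i in range(0,len(ar),4):
    x,y,z,w=map(float,ar[i:i+4]); c,n=np.cos(np.radians(yaw)),np.sin(np.radians(yaw))
    dx,dy,dz=x-p[0],y-p[1],z-p[2]
    # tool y=(c,n), tool x=(-n,c) , z down
    tx,ty=-n*dx+c*dy,c*dx+n*dy
    tw=-((w-yaw+180)%360-180)/28.648
    print([x,y,z,w],"->",np.round([tx/400,ty/400,-dz/400,tw],4),"dist",round(float(np.hypot(np.hypot(dx,dy),dz))),"rows",round(float(np.hypot(np.hypot(dx,dy),dz)/41.7),1))
E
python3 g.py 405 208.5 120 70 405 208.5 37 70
```

```text
t 0.1 tcp [213.8 586.6 241.4] yaw 70.0 tilt 0.11 gap 85.2 F [-0.3  0.5 -0.1] q [ 1.04  0.53  1.43 -0.    1.18 -0.18]
[405.0, 208.5, 120.0, 70.0] -> [-0.7729 -0.7243  0.3036 -0.0015] dist 441 rows 10.6
[405.0, 208.5, 37.0, 70.0] -> [-0.7729 -0.7243  0.5111 -0.0015] dist 470 rows 11.3
```

move_arm --pt "-0.07 -0.065 0.03 0 60" --pt "-0.15 -0.14 0.06 0 60" --pt "-0.22 -0.21 0.09 0 60" --pt "-0.3 -0.28 0.12 0 60" --pt "-0.37 -0.35 0.15 0 60" --pt "-0.44 -0.415 0.18 0 60" --pt "-0.5 -0.47 0.2 0 60" --pt "-0.56 -0.53 0.22 0 60" --force 40

```text
t: 0.77
tcp_pos: [0.3523, 0.3092, 0.1536]
tool_rot: [0.174, 0.985, -0.0, -0.0]
force: [1.1, 0.4, -0.0]
finger_gap: 0.6
```

```bash
python3 g.py 405 208.5 110 70
```

```text
t 0.77 tcp [352.3 309.2 153.6] yaw 69.9 tilt 0.05 gap 51.0 F [ 1.1  0.4 -0. ] q [ 0.48  0.47  1.9  -0.    0.77 -0.74]
[405.0, 208.5, 110.0, 70.0] -> [-0.2101 -0.1914  0.1089 -0.002 ] dist 122 rows 2.9
```

move_arm --pt "-0.05 -0.05 0.03 0 60" --pt "-0.1 -0.09 0.05 0 60" --pt "-0.15 -0.14 0.08 0 60" --pt "-0.19 -0.17 0.1 0 60" --pt "-0.21 -0.191 0.109 0 60" --pt "-0.21 -0.191 0.109 0 60" --pt "-0.21 -0.191 0.109 0 60" --pt "-0.21 -0.191 0.109 0 60"

```text
t: 1.43
tcp_pos: [0.4043, 0.2111, 0.1108]
tool_rot: [0.174, 0.985, 0.0, -0.0]
force: [0.7, 0.6, -0.1]
finger_gap: 0.597
```

```bash
python3 g.py 405 208.5 37 70; python3 - <<'E'
from h import *
c=manip.get_calibration("wrist");p,d=manip.snapshot("wrist");cv2.imwrite("pics/w1.png",p[...,::-1])
np.savez("pics/w1.npz",p=p,d=d,pose=c["pose"]);print(c)
X=cloud(c,cv2.medianBlur(d,3));m=(X[...,2]>.055)&(X[...,2]<.067)&(np.hypot(X[...,0]-.405,X[...,1]-.208)<.03)
print(m.sum(),X[m].mean(0))
E
```

```text
t 1.43 tcp [404.3 211.1 110.8] yaw 70.0 tilt 0.02 gap 50.7 F [ 0.7  0.6 -0.1] q [ 0.24  0.54  1.97  0.    0.64 -0.99]
[405.0, 208.5, 37.0, 70.0] -> [-0.0039 -0.0054  0.1845 -0.0012] dist 74 rows 1.8
{'vfov': 61.00461725766797, 'cx': 322.68363221429087, 'cy': 236.17159593615693, 'pose': array([[ 0.3423465 ,  0.90731151,  0.24409975,  0.34195374],
       [ 0.93957216, -0.33010925, -0.09073062,  0.23434446],
       [-0.00174135,  0.26041064, -0.96549638,  0.24256106],
       [ 0.        ,  0.        ,  0.        ,  1.        ]])}
413 [0.40411895 0.20840883 0.06097667]
```

View pics/w1.png

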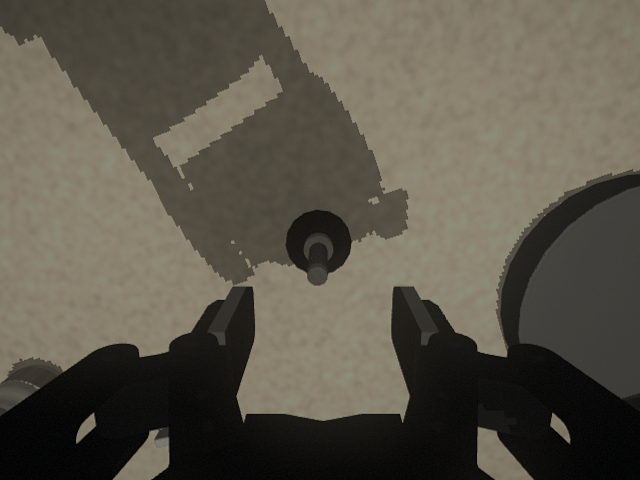

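The wrist view shows the tall foot's stem at (317,272), centred between the open jaws, and it agrees with the top view to within 1 mm. I descend now.

move_arm --pt "-0.004 -0.005 0.03 0 60" --pt "-0.004 -0.005 0.07 0 60" --pt "-0.004 -0.005 0.12 0 60" --pt "-0.004 -0.005 0.16 0 60" --pt "-0.004 -0.005 0.184 0 60" --pt "-0.004 -0.005 0.184 0 60" --pt "-0.004 -0.005 0.184 0 60" --pt "-0.004 -0.005 0.184 0 60"

```text
t: 2.15
tcp_pos: [0.4057, 0.2087, 0.0377]
tool_rot: [0.174, 0.985, 0.0, 0.001]
force: [-0.2, 0.1, -0.0]
finger_gap: 0.602
```

```bash
python3 g.py 404.5 208.5 37 70
```

```text
t 2.15 tcp [405.7 208.7  37.7] yaw 70.0 tilt 0.06 gap 51.2 F [-0.2  0.1 -0. ] q [ 0.23  0.69  2.    0.    0.44 -0.99]
[404.5, 208.5, 37.0, 70.0] -> [ 0.0026 -0.0015  0.0018  0.0002] dist 1 rows 0.0
```

Good. I close and lift in the following call.

move_arm --pt "0 0 0 0 0" --pt "0 0 0 0 0" --pt "0 0 0 0 0" --pt "0 0 0 0 0" --pt "0 0 0 0 0" --pt "0 0 0 0 0" --pt "0 0 0 0 0" --pt "0 0 0 0 0"

```text
t: 2.82
tcp_pos: [0.4058, 0.2083, 0.0376]
tool_rot: [0.174, 0.985, 0.0, 0.0]
force: [-1.2, -0.9, 7.0]
finger_gap: 0.105
```

```bash
python3 g.py 405.7 208.7 110 70 491 348 110 70
```

```text
t 2.82 tcp [405.8 208.3  37.6] yaw 70.0 tilt 0.05 gap 8.9 F [-1.2 -0.9  7. ] q [ 0.23  0.69  2.   -0.    0.44 -0.99]
[405.7, 208.7, 110.0, 70.0] -> [ 0.0006  0.001  -0.1811 -0.0016] dist 72 rows 1.7
[491.0, 348.0, 110.0, 70.0] -> [-0.0804  0.4012 -0.1811 -0.0016] dist 179 rows 4.3
```

move_arm --pt "0 0 -0.03 0 0" --pt "0 0 -0.07 0 0" --pt "0 0.01 -0.12 0 0" --pt "-0.01 0.06 -0.16 0 0" --pt "-0.03 0.13 -0.18 0 0" --pt "-0.045 0.21 -0.18 0 0" --pt "-0.06 0.29 -0.18 0 0" --pt "-0.07 0.35 -0.18 0 0"

```text
t: 3.48
tcp_pos: [0.4813, 0.3323, 0.1095]
tool_rot: [0.174, 0.985, 0.001, 0.001]
force: [0.5, 0.1, -1.1]
finger_gap: 0.101
```

```bash
python3 g.py 490 352 110 70  490 352 42 70
```

```text
t 3.48 tcp [481.3 332.3 109.5] yaw 70.0 tilt 0.14 gap 8.6 F [ 0.5  0.1 -1.1] q [ 0.41  0.65  1.65  0.    0.84 -0.81]
[490.0, 352.0, 110.0, 70.0] -> [-0.0034  0.0538 -0.0013 -0.001 ] dist 22 rows 0.5
[490.0, 352.0, 42.0, 70.0] -> [-0.0034  0.0538  0.1687 -0.001 ] dist 71 rows 1.7
```

move_arm --pt "-0.002 0.025 0 0 0" --pt "-0.003 0.045 0.02 0 0" --pt "-0.003 0.05 0.06 0 0" --pt "-0.003 0.05 0.1 0 0" --pt "-0.003 0.05 0.14 0 0" --pt "-0.003 0.05 0.155 0 0" --pt "-0.003 0.05 0.155 0 0" --pt "-0.003 0.05 0.155 0 0"

```text
t: 4.15
tcp_pos: [0.4869, 0.3477, 0.0465]
tool_rot: [0.174, 0.985, -0.001, -0.001]
force: [0.1, -0.4, 0.1]
finger_gap: 0.101
```

```bash
python3 g.py 490 352 41.5 70;python3 - <<'E'
from h import *
p,d=manip.snapshot("wrist");cv2.imwrite("pics/w2.png",p[...,::-1])
E
```

```text
t 4.15 tcp [486.9 347.7  46.5] yaw 69.9 tilt 0.13 gap 8.6 F [ 0.1 -0.4  0.1] q [ 0.43  0.77  1.63 -0.    0.75 -0.79]
[490.0, 352.0, 41.5, 70.0] -> [-0.0035  0.0127  0.0126 -0.0026] dist 7 rows 0.2
```

View pics/w2.png

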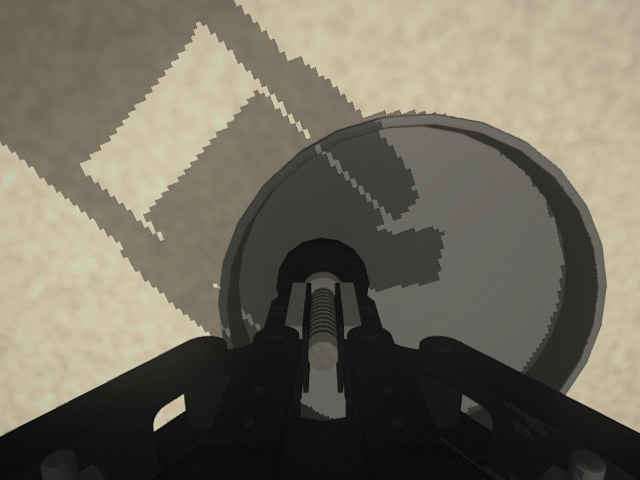

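The foot hangs straight in the jaws at (322,320), clear of the wall. I lower it the last 5 mm.

move_arm --pt "-0.002 0.006 0 0 0" --pt "-0.003 0.012 0.002 0 0" --pt "-0.003 0.012 0.005 0 0" --pt "-0.003 0.012 0.008 0 0" --pt "-0.003 0.012 0.011 0 0" --pt "-0.003 0.012 0.012 0 0" --pt "-0.003 0.012 0.012 0 0" --pt "-0.003 0.012 0.012 0 0"

```text
t: 4.87
tcp_pos: [0.4904, 0.3526, 0.0422]
tool_rot: [0.174, 0.985, -0.0, -0.0]
force: [0.4, 0.2, -1.3]
finger_gap: 0.105
```

```bash
python3 g.py 490 352 41 70
```

```text
t 4.87 tcp [490.4 352.6  42.2] yaw 70.0 tilt 0.02 gap 8.9 F [ 0.4  0.2 -1.3] q [ 0.44  0.78  1.62  0.    0.74 -0.78]
[490.0, 352.0, 41.0, 70.0] -> [ 0.0004 -0.0017  0.0031 -0.0015] dist 1 rows 0.0
```

Still hanging about 0.5 mm clear. I lower a little more, then release slowly.

move_arm --pt "0 0 0.001 0 0" --pt "0 0 0.002 0 0" --pt "0 0 0.002 0 0" --pt "0 0 0.002 0 0" --pt "0 0 0.002 0 20" --pt "0 0 0.002 0 30" --pt "0 0 0.002 0 35" --pt "0 0 0.002 0 35"

```text
t: 5.53
tcp_pos: [0.4906, 0.3526, 0.0415]
tool_rot: [0.174, 0.985, 0.0, 0.0]
force: [0.1, -0.7, -0.1]
finger_gap: 0.349
```

```bash
python3 g.py 490.4 352.6 140 70; python3 g.py 472 96 140 85.5
```

```text
t 5.53 tcp [490.6 352.6  41.5] yaw 70.0 tilt 0.01 gap 29.7 F [ 0.1 -0.7 -0.1] q [ 0.44  0.78  1.62 -0.    0.74 -0.78]
[490.4, 352.6, 140.0, 70.0] -> [ 0.0004 -0.0003 -0.2462 -0.0014] dist 98 rows 2.4
t 5.53 tcp [490.6 352.6  41.5] yaw 70.0 tilt 0.01 gap 29.7 F [ 0.1 -0.7 -0.1] q [ 0.44  0.78  1.62 -0.    0.74 -0.78]
[472.0, 96.0, 140.0, 85.5] -> [-0.1762 -0.6187 -0.2462 -0.5425] dist 276 rows 6.6
```

move_arm --pt "0 0 -0.03 0 35" --pt "0 0 -0.09 0 35" --pt "0 0 -0.17 0 40" --pt "0 -0.01 -0.23 -0.05 50" --pt "-0.03 -0.09 -0.245 -0.15 60" --pt "-0.055 -0.18 -0.245 -0.3 80" --pt "-0.08 -0.28 -0.245 -0.45 100" --pt "-0.1 -0.36 -0.245 -0.54 100"

```text
t: 6.2
tcp_pos: [0.4783, 0.2019, 0.1408]
tool_rot: [0.038, 0.999, -0.0, 0.001]
force: [-0.0, 0.8, -0.3]
finger_gap: 0.988
```

```bash
python3 g.py 472 96 100 85.5
```

```text
t 6.2 tcp [478.3 201.9 140.8] yaw 85.7 tilt 0.08 gap 84.0 F [-0.   0.8 -0.3] q [ 0.18  0.54  1.79 -0.    0.81 -1.31]
[472.0, 96.0, 100.0, 85.5] -> [-0.0043 -0.2651  0.1021  0.0056] dist 114 rows 2.7
```

move_arm --pt "0 -0.08 0.02 0 100" --pt "0 -0.16 0.05 0 100" --pt "-0.004 -0.22 0.08 0 100" --pt "-0.004 -0.255 0.1 0 100" --pt "-0.004 -0.262 0.102 0 100" --pt "-0.004 -0.262 0.102 0 100" --pt "-0.004 -0.262 0.102 0 100" --pt "-0.004 -0.262 0.102 0 100"

```text
t: 6.87
tcp_pos: [0.4726, 0.1, 0.0995]
tool_rot: [0.039, 0.999, 0.0, 0.001]
force: [0.5, -0.3, 0.2]
finger_gap: 0.996
```

```bash
python3 g.py 472 96 15 85.5; python3 - <<'E'
from h import *
c=manip.get_calibration("wrist");p,d=manip.snapshot("wrist");cv2.imwrite("pics/w3.png",p[...,::-1])
X=cloud(c,cv2.medianBlur(d,3));m=(np.hypot(X[...,0]-.465,X[...,1]-.096)<.035)
for a,b in((.004,.045),(.036,.045),(.015,.045)):
    k=m&(X[...,2]>a)&(X[...,2]<b); r=cv2.minAreaRect((X[k][:,:2]*1000).astype(np.float32));print(k.sum(),np.round(r[0],1),np.round(r[1],1),r[2])
E
```

```text
t 6.87 tcp [472.6 100.   99.5] yaw 85.5 tilt 0.1 gap 84.7 F [ 0.5 -0.3  0.2] q [-0.02  0.58  1.91  0.    0.65 -1.52]
[472.0, 96.0, 15.0, 85.5] -> [ 7.000e-04 -1.000e-02  2.112e-01 -1.000e-04] dist 85 rows 2.0
6118 [464.7  96.2] [36.2 40.5] 84.37025451660156
954 [481.6  94.5] [36.   6.7] 83.95603942871094
2670 [470.5  95.6] [36.4 28.5] 85.45943450927734
```

View pics/w3.png

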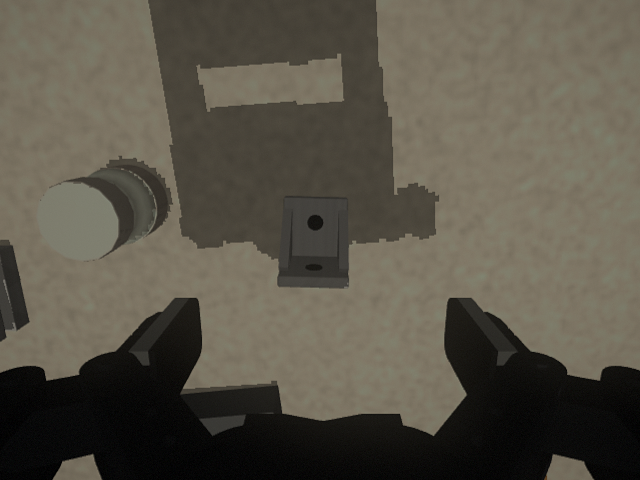

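The wrist view shows the bracket at (315,242) between the jaws, and its fit of 36 x 40 mm at (464.7, 96.2) agrees with the top view. The jar is clear on the left at (95,215).

move_arm --pt "0 -0.005 0.03 0.02 100" --pt "0.001 -0.01 0.08 0.04 100" --pt "0.001 -0.01 0.14 0.04 100" --pt "0.001 -0.01 0.19 0.04 100" --pt "0.001 -0.01 0.211 0.04 100" --pt "0.001 -0.01 0.211 0.04 100" --pt "0.001 -0.01 0.211 0.04 100" --pt "0.001 -0.01 0.211 0.04 100"

```text
t: 7.58
tcp_pos: [0.4719, 0.0955, 0.0152]
tool_rot: [0.05, 0.999, 0.0, 0.001]
force: [-0.0, 0.4, -0.7]
finger_gap: 1.0
```

```bash
python3 g.py 471.5 95.6 15 84.3
```

```text
t 7.58 tcp [471.9  95.5  15.2] yaw 84.3 tilt 0.1 gap 85.0 F [-0.   0.4 -0.7] q [-0.03  0.75  1.94  0.    0.44 -1.5 ]
[471.5, 95.6, 15.0, 84.3] -> [0.0011 0.0002 0.0005 0.0009] dist 0 rows 0.0
```

move_arm --pt "0 0 0 0 0" --pt "0 0 0 0 0" --pt "0 0 0 0 0" --pt "0 0 0 0 0" --pt "0 0 0 0 0" --pt "0 0 0 0 0" --pt "0 0 0 0 0" --pt "0 0 0 0 0"

```text
t: 8.25
tcp_pos: [0.4716, 0.095, 0.015]
tool_rot: [0.05, 0.999, 0.0, 0.001]
force: [-0.2, -0.4, 6.0]
finger_gap: 0.41
```

```bash
python3 g.py 471.5 95.6 85 84.3 628 11 85 90
```

```text
t 8.25 tcp [471.6  95.   15. ] yaw 84.3 tilt 0.06 gap 34.9 F [-0.2 -0.4  6. ] q [-0.03  0.75  1.94  0.    0.44 -1.5 ]
[471.5, 95.6, 85.0, 84.3] -> [ 0.0004  0.0014 -0.1751 -0.001 ] dist 70 rows 1.7
[628.0, 11.0, 85.0, 90.0] -> [-0.41   -0.17   -0.1751 -0.1999] dist 191 rows 4.6
```

move_arm --pt "0 0 -0.03 0 0" --pt "0 0 -0.08 0 0" --pt "-0.01 0 -0.13 0 0" --pt "-0.06 -0.02 -0.165 -0.04 0" --pt "-0.14 -0.055 -0.175 -0.09 0" --pt "-0.22 -0.09 -0.175 -0.14 0" --pt "-0.3 -0.125 -0.175 -0.18 0" --pt "-0.36 -0.15 -0.175 -0.2 0"

```text
t: 8.92
tcp_pos: [0.6114, 0.0193, 0.0848]
tool_rot: [-0.0, 1.0, -0.0, 0.002]
force: [-0.1, -0.8, -1.3]
finger_gap: 0.416
```

```bash
python3 g.py 631 11 85 90 631 11 26 90
```

```text
t 8.92 tcp [611.4  19.3  84.8] yaw 90.0 tilt 0.18 gap 35.3 F [-0.1 -0.8 -1.3] q [-0.15  0.72  1.59 -0.    0.83 -1.72]
[631.0, 11.0, 85.0, 90.0] -> [-0.049  -0.0208 -0.0004  0.0006] dist 21 rows 0.5
[631.0, 11.0, 26.0, 90.0] -> [-0.049  -0.0208  0.1471  0.0006] dist 63 rows 1.5
```

move_arm --pt "-0.02 -0.01 0 0 0" --pt "-0.035 -0.015 0.02 0 0" --pt "-0.041 -0.018 0.05 0 0" --pt "-0.041 -0.018 0.09 0 0" --pt "-0.041 -0.018 0.125 0 0" --pt "-0.041 -0.018 0.147 0 0" --pt "-0.041 -0.018 0.147 0 0" --pt "-0.041 -0.018 0.147 0 0"

```text
t: 9.58
tcp_pos: [0.6236, 0.0145, 0.0243]
tool_rot: [-0.0, 1.0, 0.0, -0.002]
force: [0.5, -0.3, -0.6]
finger_gap: 0.41
```

```bash
python3 g.py 631 11 18.5 90; python3 - <<'E'
from h import *
p,d=manip.snapshot("wrist");cv2.imwrite("pics/w4.png",p[...,::-1])
E
```

```text
t 9.58 tcp [623.6  14.5  24.3] yaw 90.0 tilt 0.18 gap 34.8 F [ 0.5 -0.3 -0.6] q [-0.16  0.82  1.57  0.    0.75 -1.73]
[631.0, 11.0, 18.5, 90.0] -> [-0.0186 -0.0088  0.0146  0.0015] dist 10 rows 0.2
```

View pics/w4.png

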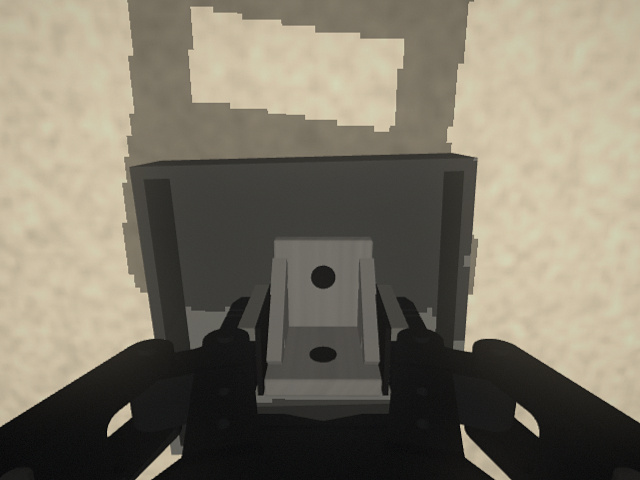

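The bracket is held level, inside the square tray with room on all sides. I lower it.

move_arm --pt "-0.005 -0.005 0 0 0" --pt "-0.01 -0.005 0.003 0 0" --pt "-0.01 -0.005 0.006 0 0" --pt "-0.01 -0.005 0.009 0 0" --pt "-0.01 -0.005 0.012 0 0" --pt "-0.01 -0.005 0.014 0 0" --pt "-0.01 -0.005 0.014 0 0" --pt "-0.01 -0.005 0.014 0 0"

```text
t: 10.3
tcp_pos: [0.6288, 0.0119, 0.0198]
tool_rot: [-0.0, 1.0, 0.0, -0.0]
force: [0.8, 0.6, -0.6]
finger_gap: 0.415
```

```bash
python3 g.py 631 11 18.5 90
```

```text
t 10.3 tcp [628.8  11.9  19.8] yaw 90.0 tilt 0.02 gap 35.3 F [ 0.8  0.6 -0.6] q [-0.16  0.83  1.56 -0.    0.75 -1.73]
[631.0, 11.0, 18.5, 90.0] -> [-0.0054 -0.0022  0.0033  0.0004] dist 3 rows 0.1
```

move_arm --pt "0 0 0.001 0 0" --pt "0 0 0.002 0 0" --pt "0 0 0.003 0 0" --pt "0 0 0.003 0 0" --pt "0 0 0.003 0 0" --pt "0 0 0.003 0 48" --pt "0 0 0.003 0 55" --pt "0 0 0.003 0 55"

```text
t: 10.97
tcp_pos: [0.6291, 0.0118, 0.0186]
tool_rot: [-0.0, 1.0, -0.0, 0.0]
force: [-0.2, -0.5, -0.5]
finger_gap: 0.55
```

```bash
python3 g.py 484.5 -98 120 83.6
```

```text
t 10.97 tcp [629.1  11.8  18.6] yaw 90.0 tilt 0.01 gap 46.8 F [-0.2 -0.5 -0.5] q [-0.16  0.84  1.56 -0.    0.75 -1.73]
[484.5, -98.0, 120.0, 83.6] -> [ 0.3615 -0.2745 -0.2534  0.2238] dist 208 rows 5.0
```

move_arm --pt "0 0 -0.03 0 55" --pt "0 0 -0.1 0 55" --pt "0 0 -0.18 0 55" --pt "0.03 -0.03 -0.24 0.05 80" --pt "0.1 -0.08 -0.253 0.1 100" --pt "0.17 -0.13 -0.253 0.15 100" --pt "0.24 -0.185 -0.253 0.2 100" --pt "0.3 -0.23 -0.253 0.22 100"

```text
t: 11.63
tcp_pos: [0.5075, -0.0809, 0.1212]
tool_rot: [0.055, 0.998, -0.0, 0.0]
force: [0.4, -0.1, 0.0]
finger_gap: 1.0
```

```bash
python3 g.py 484.5 -98 100 83.6
```

```text
t 11.63 tcp [507.5 -80.9 121.2] yaw 83.7 tilt 0.07 gap 85.0 F [ 0.4 -0.1  0. ] q [-0.38  0.57  1.82 -0.    0.75 -1.84]
[484.5, -98.0, 100.0, 83.6] -> [ 0.0524 -0.0487  0.053   0.0029] dist 36 rows 0.9
```

move_arm --pt "0.03 -0.03 0.03 0 100" --pt "0.05 -0.047 0.05 0 100" --pt "0.052 -0.048 0.053 0 100" --pt "0.052 -0.048 0.053 0 100" --pt "0.052 -0.048 0.053 0 100" --pt "0.052 -0.048 0.053 0 100" --pt "0.052 -0.048 0.053 0 100" --pt "0.052 -0.048 0.053 0 100"

```text
t: 12.3
tcp_pos: [0.487, -0.0967, 0.099]
tool_rot: [0.054, 0.999, -0.0, 0.001]
force: [0.5, 0.3, -0.6]
finger_gap: 0.997
```

```bash
python3 - <<'E'
from h import *
c=manip.get_calibration("wrist");p,d=manip.snapshot("wrist");cv2.imwrite("pics/w5.png",p[...,::-1])
X=cloud(c,cv2.medianBlur(d,3))
for x,y,rr in((.4845,-.098,.032),(.411,-.188,.05)):
    k=(np.hypot(X[...,0]-x,X[...,1]-y)<rr)&(X[...,2]>.022)&(X[...,2]<.04)
    if k.sum()>50:
        r=cv2.minAreaRect((X[k][:,:2]*1000).astype(np.float32));print(k.sum(),np.round(r[0],1),np.round(r[1],1),r[2])
E
python3 g.py 484.5 -98 15 83.6
```

```text
5463 [483.8 -99.4] [30.2 50.8] 86.04586791992188
12042 [ 410.6 -189.7] [81.  31.2] 23.796798706054688
t 12.35 tcp [486.8 -96.6  99. ] yaw 83.8 tilt 0.05 gap 85.2 F [-0.7 -0.5  0.5] q [-0.42  0.59  1.88  0.    0.67 -1.88]
[484.5, -98.0, 15.0, 83.6] -> [ 0.0054 -0.004   0.2099  0.0059] dist 84 rows 2.0
```

View pics/w5.png

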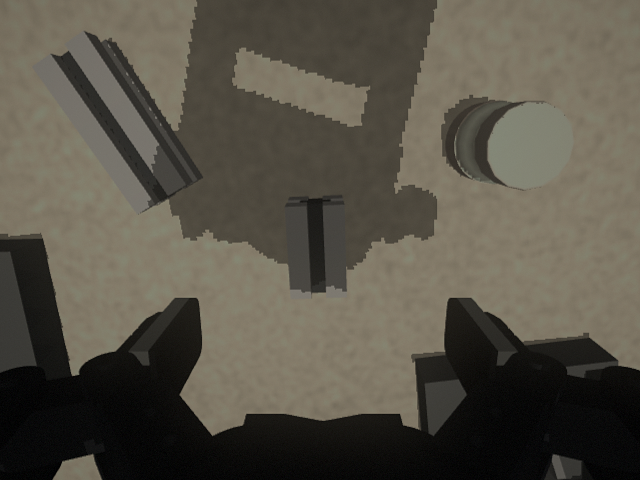

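The wrist view shows the short offcut centred at (317,245), with a refined fit of (483.8, -99.4) and jaw angle 86°. The long offcut and jar are clear of the fingers.

move_arm --pt "0.003 -0.003 0.03 -0.04 100" --pt "0.006 -0.007 0.08 -0.077 100" --pt "0.006 -0.007 0.14 -0.077 100" --pt "0.006 -0.007 0.19 -0.077 100" --pt "0.006 -0.007 0.21 -0.077 100" --pt "0.006 -0.007 0.21 -0.077 100" --pt "0.006 -0.007 0.21 -0.077 100" --pt "0.006 -0.007 0.21 -0.077 100"

```text
t: 13.02
tcp_pos: [0.4842, -0.0997, 0.0155]
tool_rot: [0.036, 0.999, -0.0, 0.001]
force: [-0.0, -0.0, -0.3]
finger_gap: 0.999
```

move_arm --pt "0 0 0 0 0" --pt "0 0 0 0 0" --pt "0 0 0 0 0" --pt "0 0 0 0 0" --pt "0 0 0 0 0" --pt "0 0 0 0 0" --pt "0 0 0 0 0" --pt "0 0 0 0 0"

```text
t: 13.68
tcp_pos: [0.4838, -0.0997, 0.0153]
tool_rot: [0.036, 0.999, -0.0, 0.0]
force: [-1.1, -0.4, 6.5]
finger_gap: 0.344
```

```bash
python3 - <<'E'
import numpy as np
a=np.radians(-5.1);ex=np.array([np.cos(a),np.sin(a)]);ey=np.array([-np.sin(a),np.cos(a)]);o=np.array([508.3,-362.5])
print("short",o+50*ey,"long",o-42*ey)
E
python3 g.py 512.7 -312.7 85 -5.1
```

```text
short [ 512.74471484 -312.69794673] long [ 504.56643953 -404.33372475]
t 13.68 tcp [483.8 -99.7  15.3] yaw 85.9 tilt 0.06 gap 29.2 F [-1.1 -0.4  6.5] q [-0.43  0.76  1.91 -0.    0.47 -1.93]
[512.7, -312.7, 85.0, -5.1] -> [-0.11   -0.5261 -0.1743  3.177 ] dist 226 rows 5.4
```

move_arm --pt "0 0 -0.03 0 0" --pt "0 0 -0.08 0 0" --pt "0 0 -0.13 0.1 0" --pt "0 -0.02 -0.165 0.25 0" --pt "-0.02 -0.08 -0.175 0.45 0" --pt "-0.035 -0.15 -0.175 0.65 0" --pt "-0.05 -0.22 -0.175 0.85 0" --pt "-0.06 -0.29 -0.175 1 0"

```text
t: 14.35
tcp_pos: [0.4995, -0.218, 0.0849]
tool_rot: [0.284, 0.959, -0.0, 0.0]
force: [0.6, -0.0, -1.0]
finger_gap: 0.339
```

```bash
python3 g.py 512.7 -312.7 85 -5.1
```

```text
t 14.35 tcp [ 499.5 -218.    84.9] yaw 57.0 tilt 0.04 gap 28.8 F [ 0.6 -0.  -1. ] q [-0.62  0.66  1.76  0.    0.72 -1.61]
[512.7, -312.7, 85.0, -5.1] -> [-1.5630e-01 -1.8070e-01 -3.0000e-04  2.1692e+00] dist 96 rows 2.3
```

move_arm --pt "-0.03 -0.03 0 0.15 0" --pt "-0.06 -0.07 0 0.35 0" --pt "-0.09 -0.105 0 0.55 0" --pt "-0.12 -0.135 0 0.75 0" --pt "-0.14 -0.16 0 0.9 0" --pt "-0.15 -0.175 0 1 0" --pt "-0.154 -0.178 0 1 0" --pt "-0.154 -0.178 0 1 0"

```text
t: 15.02
tcp_pos: [0.5123, -0.3104, 0.0843]
tool_rot: [0.51, 0.86, 0.0, -0.0]
force: [-0.2, 0.3, -0.4]
finger_gap: 0.343
```

move_arm --pt "0 0 0 0.15 0" --pt "0 0 0 0.35 0" --pt "0 0 0 0.55 0" --pt "0 0 0 0.75 0" --pt "0 0 0 0.9 0" --pt "0 0 0 1 0" --pt "0 0 0 1 0" --pt "0 0 0 1 0"

```text
t: 15.68
tcp_pos: [0.5123, -0.3091, 0.0845]
tool_rot: [0.706, 0.708, 0.0, -0.001]
force: [-0.2, -0.3, -0.2]
finger_gap: 0.344
```

```bash
python3 g.py 512.7 -312.7 30 -5.1
```

```text
t 15.68 tcp [ 512.3 -309.1   84.5] yaw 0.1 tilt 0.07 gap 29.2 F [-0.2 -0.3 -0.2] q [-0.73  0.71  1.62  0.    0.82 -0.73]
[512.7, -312.7, 30.0, -5.1] -> [-0.009   0.0011  0.1363  0.1827] dist 55 rows 1.3
```

move_arm --pt "-0.005 0 0 0.1 0" --pt "-0.009 0.001 0.01 0.18 0" --pt "-0.009 0.001 0.04 0.183 0" --pt "-0.009 0.001 0.08 0.183 0" --pt "-0.009 0.001 0.12 0.183 0" --pt "-0.009 0.001 0.14 0.183 0" --pt "-0.009 0.001 0.14 0.183 0" --pt "-0.009 0.001 0.14 0.183 0"

```text
t: 16.35
tcp_pos: [0.5125, -0.3132, 0.0279]
tool_rot: [0.739, 0.674, -0.0, -0.001]
force: [0.1, -0.4, 0.1]
finger_gap: 0.343
```

```bash
python3 g.py 512.7 -312.7 19 -5.1; python3 - <<'E'
from h import *
p,d=manip.snapshot("wrist");cv2.imwrite("pics/w6.png",p[...,::-1])
E
```

```text
t 16.35 tcp [ 512.5 -313.2   27.9] yaw -5.2 tilt 0.1 gap 29.2 F [ 0.1 -0.4  0.1] q [-0.73  0.8   1.63  0.    0.71 -0.64]
[512.7, -312.7, 19.0, -5.1] -> [ 0.0013  0.0003  0.0224 -0.0039] dist 9 rows 0.2
```

View pics/w6.png

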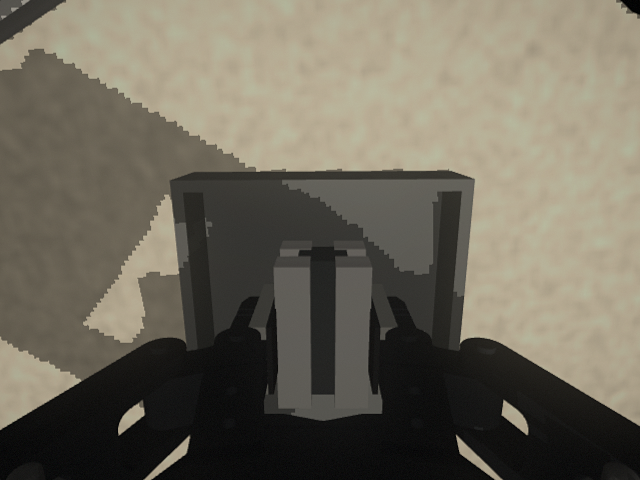

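The short offcut is level, centred between the tray's long walls and aligned with them. I lower 8.9 mm and then release.

move_arm --pt "0 0 0.003 0 0" --pt "0 0 0.007 0 0" --pt "0 0 0.011 0 0" --pt "0 0 0.015 0 0" --pt "0 0 0.018 0 0" --pt "0 0 0.021 0 0" --pt "0 0 0.022 0 0" --pt "0 0 0.022 0 0"

```text
t: 17.07
tcp_pos: [0.5128, -0.3137, 0.0198]
tool_rot: [0.739, 0.674, -0.0, -0.0]
force: [-0.7, -0.8, 0.1]
finger_gap: 0.344
```

```bash
python3 g.py 512.7 -312.7 19 -5.1
```

```text
t 17.07 tcp [ 512.8 -313.7   19.8] yaw -5.3 tilt 0.02 gap 29.3 F [-0.7 -0.8  0.1] q [-0.73  0.81  1.63 -0.    0.7  -0.64]
[512.7, -312.7, 19.0, -5.1] -> [ 0.0024 -0.0006  0.0019 -0.006 ] dist 1 rows 0.0
```

move_arm --pt "0 0 0.001 0 0" --pt "0 0 0.001 0 0" --pt "0 0 0.002 0 0" --pt "0 0 0.002 0 0" --pt "0 0 0.002 0 0" --pt "0 0 0.002 0 42" --pt "0 0 0.002 0 52" --pt "0 0 0.002 0 52"

```text
t: 17.73
tcp_pos: [0.513, -0.3138, 0.0191]
tool_rot: [0.739, 0.674, -0.0, 0.0]
force: [-0.0, 0.9, -1.0]
finger_gap: 0.523
```

```bash
python3 g.py 410.8 -189 110 -66
```

```text
t 17.73 tcp [ 513.  -313.8   19.1] yaw -5.3 tilt 0.01 gap 44.4 F [-0.   0.9 -1. ] q [-0.73  0.81  1.63 -0.    0.7  -0.64]
[410.8, -189.0, 110.0, -66.0] -> [ 0.2872 -0.283  -0.2272  2.1198] dist 185 rows 4.4
```

move_arm --pt "0 0 -0.03 0 52" --pt "0 0 -0.09 0 52" --pt "0 0 -0.16 0.05 52" --pt "0.02 -0.02 -0.21 0.2 80" --pt "0.08 -0.08 -0.227 0.4 100" --pt "0.14 -0.14 -0.227 0.6 100" --pt "0.2 -0.2 -0.227 0.8 100" --pt "0.25 -0.245 -0.227 1 100"

```text
t: 18.4
tcp_pos: [0.4225, -0.2031, 0.111]
tool_rot: [0.884, 0.468, -0.0, -0.0]
force: [-0.8, 0.1, -0.3]
finger_gap: 0.998
```

```bash
python3 g.py 410.8 -189 100 -66
```

```text
t 18.4 tcp [ 422.5 -203.1  111. ] yaw -34.2 tilt 0.05 gap 84.8 F [-0.8  0.1 -0.3] q [-0.69  0.55  1.94  0.    0.66 -0.09]
[410.8, -189.0, 100.0, -66.0] -> [ 0.0128 -0.044   0.0275  1.1097] dist 21 rows 0.5
```

move_arm --pt "0.006 -0.02 0.01 0.2 100" --pt "0.01 -0.035 0.02 0.4 100" --pt "0.013 -0.042 0.027 0.6 100" --pt "0.013 -0.042 0.027 0.8 100" --pt "0.013 -0.042 0.027 0.95 100" --pt "0.013 -0.042 0.027 1 100" --pt "0.013 -0.042 0.027 1 100" --pt "0.013 -0.042 0.027 1 100"

```text
t: 19.07
tcp_pos: [0.4137, -0.1916, 0.0996]
tool_rot: [0.971, 0.238, 0.0, 0.0]
force: [-0.4, -0.2, -0.1]
finger_gap: 1.002
```

```bash
python3 g.py 410.8 -189 15 -66; python3 - <<'E'
from h import *
c=manip.get_calibration("wrist");p,d=manip.snapshot("wrist");cv2.imwrite("pics/w7.png",p[...,::-1])
X=cloud(c,cv2.medianBlur(d,3))
k=(np.hypot(X[...,0]-.411,X[...,1]+.188)<.05)&(X[...,2]>.022)&(X[...,2]<.04)
r=cv2.minAreaRect((X[k][:,:2]*1000).astype(np.float32));print(k.sum(),np.round(r[0],1),np.round(r[1],1),r[2])
E
```

```text
t 19.07 tcp [ 413.7 -191.6   99.6] yaw -62.5 tilt 0.05 gap 85.2 F [-0.4 -0.2 -0.1] q [-0.68  0.56  1.97 -0.    0.61  0.41]
[410.8, -189.0, 15.0, -66.0] -> [-0.0034 -0.0092  0.2114  0.1228] dist 85 rows 2.0
8519 [ 410.4 -189.2] [80.6 30.2] 23.742420196533203
```

View pics/w7.png

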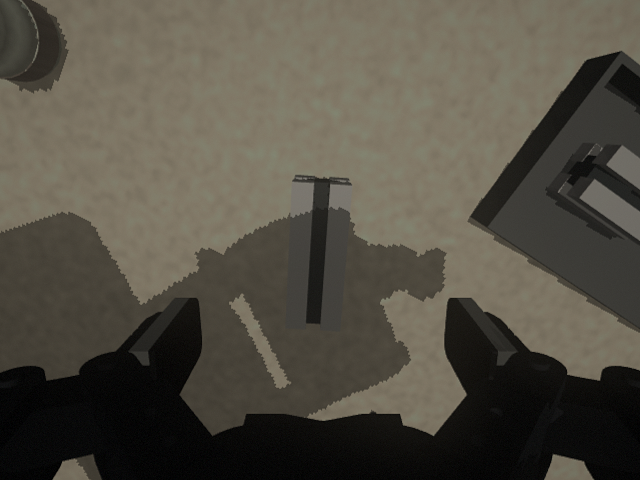

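The long offcut is centred at (319,250) and its fit of 80.6 x 30.2 mm confirms the pose. The short offcut lies flat in the tray, upper right.

move_arm --pt "-0.002 -0.005 0.02 0.06 100" --pt "-0.003 -0.01 0.07 0.125 100" --pt "-0.003 -0.01 0.13 0.13 100" --pt "-0.003 -0.01 0.18 0.13 100" --pt "-0.003 -0.01 0.211 0.13 100" --pt "-0.003 -0.01 0.211 0.13 100" --pt "-0.003 -0.01 0.211 0.13 100" --pt "-0.003 -0.01 0.211 0.13 100"

```text
t: 19.78
tcp_pos: [0.4109, -0.1887, 0.0152]
tool_rot: [0.979, 0.206, 0.0, 0.0]
force: [-0.0, 0.8, 0.2]
finger_gap: 0.996
```

move_arm --pt "0 0 0 0 0" --pt "0 0 0 0 0" --pt "0 0 0 0 0" --pt "0 0 0 0 0" --pt "0 0 0 0 0" --pt "0 0 0 0 0" --pt "0 0 0 0 0" --pt "0 0 0 0 0"

```text
t: 20.45
tcp_pos: [0.4109, -0.1887, 0.0153]
tool_rot: [0.979, 0.205, 0.0, 0.0]
force: [-0.4, -0.3, 6.1]
finger_gap: 0.343
```

```bash
python3 g.py 504.6 -404.3 110 -5.1
```

```text
t 20.45 tcp [ 410.9 -188.7   15.3] yaw -66.3 tilt 0.07 gap 29.1 F [-0.4 -0.3  6.1] q [-0.68  0.74  2.02 -0.    0.38  0.48]
[504.6, -404.3, 110.0, -5.1] -> [-0.0022  0.5878 -0.2367 -2.1358] dist 253 rows 6.1
```

move_arm --pt "0 0 -0.03 0 0" --pt "0 0 -0.09 0 0" --pt "0 0.01 -0.16 -0.1 0" --pt "0 0.05 -0.21 -0.25 0" --pt "0 0.12 -0.23 -0.45 0" --pt "0 0.19 -0.23 -0.65 0" --pt "0 0.26 -0.23 -0.85 0" --pt "0 0.33 -0.23 -1 0"

```text
t: 21.12
tcp_pos: [0.4639, -0.3102, 0.1071]
tool_rot: [0.896, 0.443, 0.0, 0.0]
force: [0.9, -0.2, -0.7]
finger_gap: 0.348
```

```bash
python3 g.py 504.6 -404.3 105 -5.1
```

```text
t 21.12 tcp [ 463.9 -310.2  107.1] yaw -37.4 tilt 0.0 gap 29.6 F [ 0.9 -0.2 -0.7] q [-0.79  0.63  1.72  0.    0.79 -0.14]
[504.6, -404.3, 105.0, -5.1] -> [-0.1252  0.2237  0.0052 -1.1264] dist 103 rows 2.5
```

move_arm --pt "-0.02 0.05 0 -0.15 0" --pt "-0.05 0.09 0.004 -0.35 0" --pt "-0.08 0.14 0.004 -0.55 0" --pt "-0.105 0.18 0.004 -0.75 0" --pt "-0.12 0.21 0.004 -0.9 0" --pt "-0.124 0.22 0.004 -1 0" --pt "-0.124 0.22 0.004 -1 0" --pt "-0.124 0.22 0.004 -1 0"

```text
t: 21.78
tcp_pos: [0.5024, -0.4018, 0.1044]
tool_rot: [0.761, 0.649, 0.0, -0.001]
force: [1.5, -0.0, -0.7]
finger_gap: 0.345
```

```bash
python3 g.py 504.6 -404.3 28 -5.1
```

```text
t 21.78 tcp [ 502.4 -401.8  104.4] yaw -9.1 tilt 0.11 gap 29.3 F [ 1.5 -0.  -0.7] q [-0.85  0.72  1.49  0.    0.93 -0.69]
[504.6, -404.3, 28.0, -5.1] -> [-0.0054  0.0064  0.1911 -0.1392] dist 77 rows 1.8
```

move_arm --pt "-0.003 0.003 0 -0.1 0" --pt "-0.005 0.006 0.02 -0.139 0" --pt "-0.005 0.006 0.06 -0.139 0" --pt "-0.005 0.006 0.11 -0.139 0" --pt "-0.005 0.006 0.16 -0.139 0" --pt "-0.005 0.006 0.19 -0.139 0" --pt "-0.005 0.006 0.191 -0.139 0" --pt "-0.005 0.006 0.191 -0.139 0"

```text
t: 22.45
tcp_pos: [0.5046, -0.4038, 0.0278]
tool_rot: [0.737, 0.675, 0.0, -0.001]
force: [-0.6, -0.1, -1.2]
finger_gap: 0.339
```

```bash
python3 g.py 504.6 -404.3 19.3 -5.1; python3 - <<'E'
from h import *
p,d=manip.snapshot("wrist");cv2.imwrite("pics/w8.png",p[...,::-1])
E
```

```text
t 22.45 tcp [ 504.6 -403.8   27.8] yaw -5.0 tilt 0.14 gap 28.8 F [-0.6 -0.1 -1.2] q [-0.85  0.84  1.51  0.    0.8  -0.76]
[504.6, -404.3, 19.3, -5.1] -> [-0.0011  0.0002  0.0211  0.0025] dist 8 rows 0.2
```

View pics/w8.png

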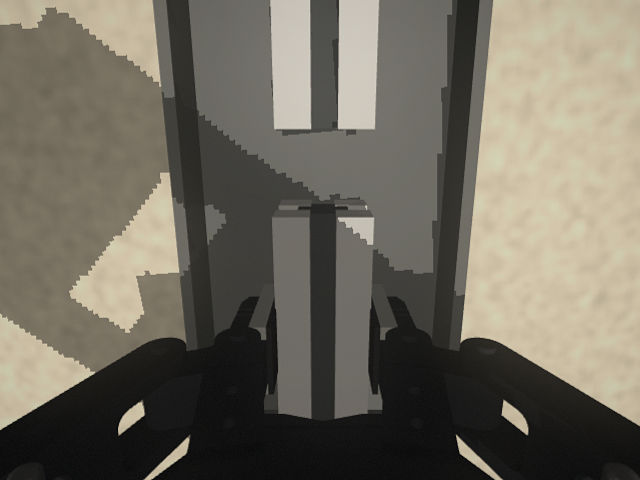

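The long offcut hangs in line with the short one, with a clear gap between them (rows 130–200). I lower it.

move_arm --pt "0 0 0.003 0 0" --pt "0 0 0.007 0 0" --pt "0 0 0.011 0 0" --pt "0 0 0.015 0 0" --pt "0 0 0.018 0 0" --pt "0 0 0.021 0 0" --pt "0 0 0.022 0 0" --pt "0 0 0.022 0 0"

```text
t: 23.17
tcp_pos: [0.505, -0.4046, 0.0197]
tool_rot: [0.737, 0.675, 0.0, -0.0]
force: [-0.1, -0.1, -0.9]
finger_gap: 0.343
```

```bash
python3 g.py 504.6 -404.3 19 -5.1
```

```text
t 23.17 tcp [ 505.  -404.6   19.7] yaw -5.0 tilt 0.02 gap 29.1 F [-0.1 -0.1 -0.9] q [-0.85  0.85  1.51  0.    0.79 -0.76]
[504.6, -404.3, 19.0, -5.1] -> [ 0.0007 -0.0011  0.0018  0.0028] dist 1 rows 0.0
```

move_arm --pt "0 0 0.001 0 0" --pt "0 0 0.001 0 0" --pt "0 0 0.002 0 0" --pt "0 0 0.002 0 0" --pt "0 0 0.002 0 0" --pt "0 0 0.002 0 42" --pt "0 0 0.002 0 52" --pt "0 0 0.002 0 52"

```text
t: 23.83
tcp_pos: [0.5052, -0.4048, 0.0191]
tool_rot: [0.737, 0.675, -0.0, 0.0]
force: [0.1, -0.4, -0.3]
finger_gap: 0.519
```

```bash
python3 g.py 643.5 -195.8 120 -5
```

```text
t 23.83 tcp [ 505.2 -404.8   19.1] yaw -5.0 tilt 0.02 gap 44.1 F [ 0.1 -0.4 -0.3] q [-0.85  0.85  1.51 -0.    0.78 -0.76]
[643.5, -195.8, 120.0, -5.0] -> [ 5.507e-01  2.988e-01 -2.522e-01 -5.000e-04] dist 270 rows 6.5
```

move_arm --pt "0 0 -0.03 0 52" --pt "0 0 -0.09 0 52" --pt "0 0 -0.17 0 52" --pt "0.03 0.015 -0.23 0 60" --pt "0.11 0.06 -0.25 0 60" --pt "0.19 0.105 -0.25 0 60" --pt "0.28 0.15 -0.25 0 60" --pt "0.36 0.195 -0.25 0 60"

```text
t: 24.5
tcp_pos: [0.5962, -0.2666, 0.1208]
tool_rot: [0.738, 0.675, 0.0, 0.001]
force: [-0.4, -0.3, -0.5]
finger_gap: 0.602
```

```bash
python3 g.py 643.5 -195.8 105 -5
```

```text
t 24.5 tcp [ 596.2 -266.6  120.8] yaw -5.1 tilt 0.08 gap 51.1 F [-0.4 -0.3 -0.5] q [-0.59  0.71  1.46  0.    0.97 -0.5 ]
[643.5, -195.8, 105.0, -5.0] -> [ 0.1866  0.1022  0.0394 -0.002 ] dist 87 rows 2.1
```

move_arm --pt "0.06 0.035 0.01 0 60" --pt "0.11 0.065 0.025 0 60" --pt "0.15 0.085 0.035 0 60" --pt "0.175 0.097 0.039 0 60" --pt "0.182 0.1 0.039 0 60" --pt "0.182 0.1 0.039 0 60" --pt "0.182 0.1 0.039 0 60" --pt "0.182 0.1 0.039 0 60"

```text
t: 25.17
tcp_pos: [0.6412, -0.2004, 0.104]
tool_rot: [0.738, 0.675, -0.0, 0.0]
force: [-0.6, -0.1, -0.4]
finger_gap: 0.604
```

```bash
python3 g.py 643.5 -195.8 33 -5; python3 - <<'E'
from h import *
c=manip.get_calibration("wrist");p,d=manip.snapshot("wrist");cv2.imwrite("pics/w9.png",p[...,::-1])
X=cloud(c,cv2.medianBlur(d,3));m=(X[...,2]>.044)&(X[...,2]<.055)&(np.hypot(X[...,0]-.6435,X[...,1]+.1958)<.03)
print(m.sum(),X[m].mean(0))
E
```

```text
t 25.17 tcp [ 641.2 -200.4  104. ] yaw -5.1 tilt 0.04 gap 51.4 F [-0.6 -0.1 -0.4] q [-0.47  0.75  1.41 -0.    0.98 -0.38]
[643.5, -195.8, 33.0, -5.0] -> [ 0.012   0.0047  0.1775 -0.0034] dist 71 rows 1.7
377 [ 0.64327455 -0.19662434  0.04934497]
```

View pics/w9.png

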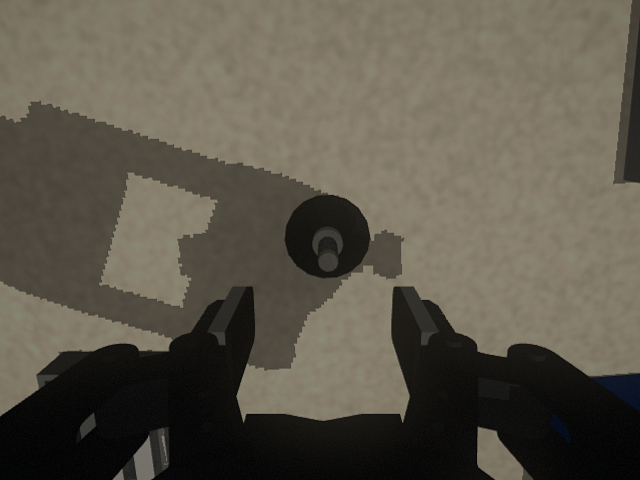

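The low foot's stem at (328,262) sits between the jaws, measured at (643.3, -196.6), which agrees with the top view.

move_arm --pt "0.005 0.003 0.02 0 60" --pt "0.009 0.004 0.06 0 60" --pt "0.009 0.004 0.11 0 60" --pt "0.009 0.004 0.15 0 60" --pt "0.009 0.004 0.175 0 60" --pt "0.009 0.004 0.178 0 60" --pt "0.009 0.004 0.178 0 60" --pt "0.009 0.004 0.178 0 60"

```text
t: 25.88
tcp_pos: [0.644, -0.1961, 0.0329]
tool_rot: [0.737, 0.675, 0.0, 0.001]
force: [0.7, -0.6, -0.4]
finger_gap: 0.602
```

```bash
python3 g.py 643.3 -196.4 33.5 -5
```

```text
t 25.88 tcp [ 644.  -196.1   32.9] yaw -5.0 tilt 0.07 gap 51.1 F [ 0.7 -0.6 -0.4] q [-0.46  0.85  1.43  0.    0.85 -0.37]
[643.3, -196.4, 33.5, -5.0] -> [-0.001  -0.0017 -0.0016 -0.0012] dist 1 rows 0.0
```

move_arm --pt "0 0 -0.002 0 40" --pt "0 0 -0.002 0 20" --pt "0 0 -0.002 0 0" --pt "0 0 -0.002 0 0" --pt "0 0 -0.002 0 0" --pt "0 0 -0.002 0 0" --pt "0 0 -0.002 0 0" --pt "0 0 -0.002 0 0"

```text
t: 26.55
tcp_pos: [0.6442, -0.1958, 0.0341]
tool_rot: [0.737, 0.676, 0.0, 0.001]
force: [0.2, 0.4, 6.3]
finger_gap: 0.096
```

```bash
python3 g.py 524 409 125 -5
```

```text
t 26.55 tcp [ 644.2 -195.8   34.1] yaw -5.0 tilt 0.11 gap 8.2 F [0.2 0.4 6.3] q [-0.46  0.85  1.43  0.    0.86 -0.37]
[524.0, 409.0, 125.0, -5.0] -> [ 1.4801e+00 -4.3150e-01 -2.2730e-01 -4.0000e-04] dist 623 rows 14.9
```

move_arm --pt "0 0 -0.03 0 0" --pt "0 0 -0.09 0 0" --pt "0.02 0 -0.16 0 0" --pt "0.09 -0.025 -0.21 0 0" --pt "0.18 -0.05 -0.227 0 0" --pt "0.27 -0.08 -0.227 0 0" --pt "0.36 -0.105 -0.227 0 0" --pt "0.45 -0.13 -0.227 0 0"

```text
t: 27.22
tcp_pos: [0.6063, -0.0103, 0.1244]
tool_rot: [0.738, 0.675, -0.0, -0.0]
force: [0.8, -0.5, -0.7]
finger_gap: 0.097
```

move_arm --pt "0.09 -0.026 0 0 0" --pt "0.18 -0.053 0 0 0" --pt "0.27 -0.079 0 0 0" --pt "0.36 -0.105 0 0 0" --pt "0.45 -0.13 0 0 0" --pt "0.54 -0.157 0 0 0" --pt "0.62 -0.18 0 0 0" --pt "0.69 -0.2 0 0 0"

```text
t: 27.88
tcp_pos: [0.5503, 0.2724, 0.124]
tool_rot: [0.737, 0.676, -0.001, -0.0]
force: [0.3, -0.0, -0.9]
finger_gap: 0.102
```

```bash
python3 g.py 524 409 125 -5
```

```text
t 27.88 tcp [550.3 272.4 124. ] yaw -4.9 tilt 0.07 gap 8.7 F [ 0.3 -0.  -0.9] q [0.28 0.66 1.56 0.   0.92 0.36]
[524.0, 409.0, 125.0, -5.0] -> [ 0.3346 -0.0951 -0.0025  0.0018] dist 139 rows 3.3
```

move_arm --pt "0.07 -0.02 0 0 0" --pt "0.14 -0.04 0 0 0" --pt "0.21 -0.06 0 0 0" --pt "0.27 -0.077 0 0 0" --pt "0.31 -0.088 0 0 0" --pt "0.327 -0.093 0 0 0" --pt "0.327 -0.093 0 0 0" --pt "0.327 -0.093 0 0 0"

```text
t: 28.55
tcp_pos: [0.5261, 0.4029, 0.1237]
tool_rot: [0.737, 0.676, -0.001, 0.0]
force: [0.4, -1.4, 0.2]
finger_gap: 0.101
```

```bash
python3 g.py 524 409 45 -5; python3 - <<'E'
from h import *
c=manip.get_calibration("scene");p,d=manip.snapshot("scene");cv2.imwrite("pics/s10.png",p[...,::-1])
E
```

```text
t 28.55 tcp [526.1 402.9 123.7] yaw -5.0 tilt 0.08 gap 8.6 F [ 0.4 -1.4  0.2] q [ 0.49  0.72  1.43 -0.    1.    0.57]
[524.0, 409.0, 45.0, -5.0] -> [ 1.470e-02 -6.500e-03  1.967e-01  1.000e-04] dist 79 rows 1.9
```

View pics/s10.png

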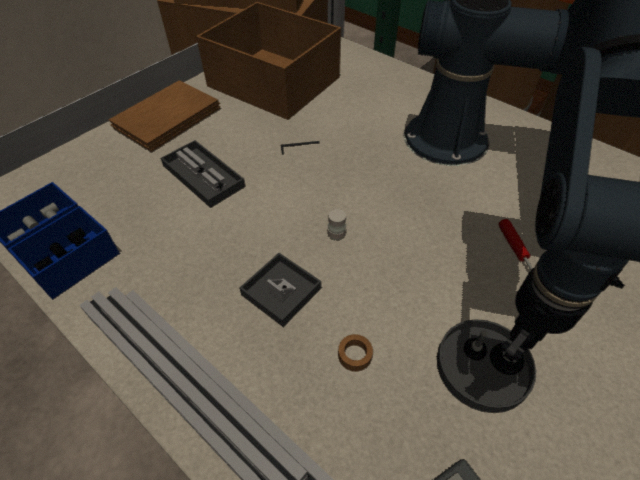

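The scene view shows both offcuts in the long tray (200,167), the bracket in the square tray (282,285), the tall foot standing in the round tray (477,347), and the low foot held above that tray. I lower it now.

move_arm --pt "0.006 -0.003 0.02 0 0" --pt "0.01 -0.005 0.06 0 0" --pt "0.01 -0.005 0.1 0 0" --pt "0.01 -0.005 0.14 0 0" --pt "0.01 -0.005 0.175 0 0" --pt "0.01 -0.005 0.195 0 0" --pt "0.01 -0.005 0.196 0 0" --pt "0.01 -0.005 0.196 0 0"

```text
t: 29.27
tcp_pos: [0.5246, 0.4074, 0.0449]
tool_rot: [0.738, 0.675, -0.001, -0.0]
force: [0.4, 0.6, -0.9]
finger_gap: 0.1
```

```bash
python3 g.py 524 409 38.2 -5; python3 - <<'E'
from h import *
p,d=manip.snapshot("wrist");cv2.imwrite("pics/w10.png",p[...,::-1])
E
```

```text
t 29.27 tcp [524.6 407.4  44.9] yaw -5.1 tilt 0.06 gap 8.5 F [ 0.4  0.6 -0.9] q [ 0.49  0.83  1.45 -0.    0.86  0.58]
[524.0, 409.0, 38.2, -5.0] -> [ 0.0039 -0.0019  0.0168 -0.0018] dist 7 rows 0.2
```

View pics/w10.png

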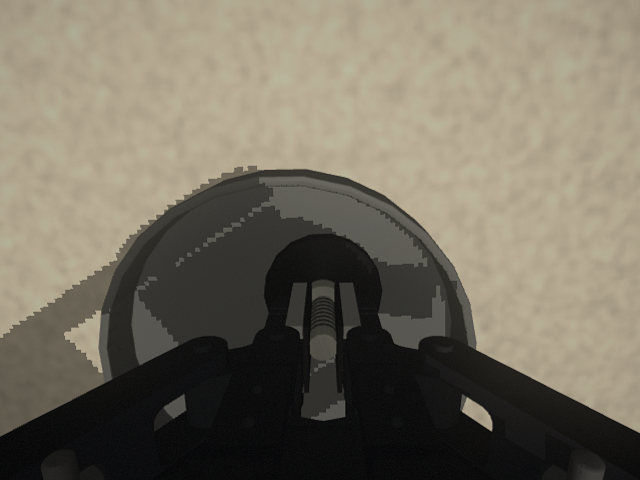

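The foot hangs upright, with its disc at (323,280) clear of the wall. I lower the last 7 mm.

move_arm --pt "0 0 0.003 0 0" --pt "0 0 0.006 0 0" --pt "0 0 0.009 0 0" --pt "0 0 0.012 0 0" --pt "0 0 0.015 0 0" --pt "0 0 0.0165 0 0" --pt "0 0 0.0165 0 0" --pt "0 0 0.0165 0 0"

```text
t: 29.98
tcp_pos: [0.5245, 0.4079, 0.0388]
tool_rot: [0.737, 0.676, -0.0, -0.0]
force: [0.4, -0.0, -1.0]
finger_gap: 0.1
```

```bash
python3 g.py 524 409 37.8 -5
```

```text
t 29.98 tcp [524.5 407.9  38.8] yaw -5.0 tilt 0.01 gap 8.5 F [ 0.4 -0.  -1. ] q [0.49 0.84 1.46 0.   0.85 0.58]
[524.0, 409.0, 37.8, -5.0] -> [ 0.0026 -0.0015  0.0025 -0.0004] dist 2 rows 0.0
```

move_arm --pt "0 0 0.001 0 0" --pt "0 0 0.002 0 0" --pt "0 0 0.002 0 0" --pt "0 0 0.002 0 0" --pt "0 0 0.002 0 20" --pt "0 0 0.002 0 30" --pt "0 0 0.002 0 35" --pt "0 0 0.002 0 35"

```text
t: 30.65
tcp_pos: [0.5247, 0.408, 0.0382]
tool_rot: [0.737, 0.676, 0.0, 0.0]
force: [1.0, -1.1, -0.4]
finger_gap: 0.35
```

move_arm --pt "0 0 -0.03 0 35" --pt "0 0 -0.08 0 35" --pt "0 0 -0.15 0 35" --pt "0 0 -0.23 0 35" --pt "0 0 -0.3 0 35" --pt "0 0 -0.38 0 35" --pt "0 0 -0.45 0 35" --pt "0 0 -0.5 0 35"

```text
t: 31.32
tcp_pos: [0.5254, 0.4084, 0.2426]
tool_rot: [0.737, 0.676, 0.003, 0.001]
force: [0.9, -0.2, 0.1]
finger_gap: 0.347
```

```bash
python3 g.py 400 550 240 -5; python3 - <<'E'
from h import *
for n in("scene","top","wrist"):
    c=manip.get_calibration(n);p,d=manip.snapshot(n);cv2.imwrite(f"pics/f_{n}.png",p[...,::-1]);np.savez(f"pics/f_{n}.npz",p=p,d=d,pose=c["pose"])
E
```

```text
t 31.32 tcp [525.4 408.4 242.6] yaw -5.0 tilt 0.3 gap 29.5 F [ 0.9 -0.2  0.1] q [0.49 0.58 1.33 0.   1.23 0.58]
[400.0, 550.0, 240.0, -5.0] -> [ 0.3252 -0.3432  0.0066 -0.0004] dist 189 rows 4.5
```

View pics/f_top.png

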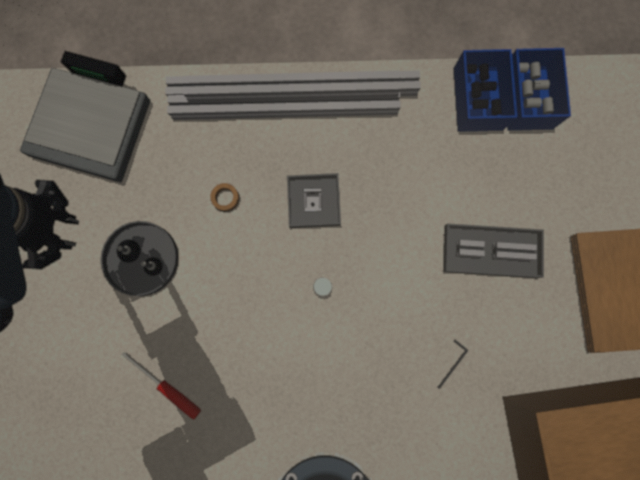

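View pics/f_wrist.png

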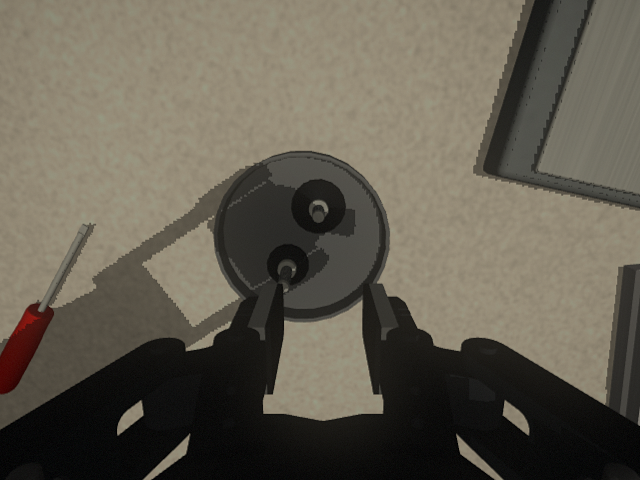

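Both feet stand in the round tray (128,250 and 151,266 in the top view). The bracket sits at (313,200) and the offcuts at (471,248) and (517,252). I check the placings with numbers.

```bash
python3 - <<'E'
from h import *
c=manip.get_calibration("top");D=np.load("pics/f_top.npz");X=cloud(c,cv2.medianBlur(D["d"],3));z=X[...,2]
def fit(n,x,y,r,a,b,o,ang):
    k=(np.hypot(X[...,0]-x,X[...,1]-y)<r)&(z>a)&(z<b);P=X[k]*1000
    R=cv2.minAreaRect(P[:,:2].astype(np.float32));t=np.radians(ang);dx,dy=np.array(R[0])-o
    print(n,np.round(R[0],1),np.round(R[1],1),"zmed",np.median(P[:,2]).round(1),"z10-90",np.percentile(P[:,2],[10,90]).round(1),"in tray",np.round([np.cos(t)*dx+np.sin(t)*dy,-np.sin(t)*dx+np.cos(t)*dy],1),k.sum())
L=np.array([508.3,-362.5]);S=np.array([623.5,11.3]);C=np.array([506.5,380.1])
fit("short",.513,-.3135,.033,.026,.045,L,-5.1);fit("long",.505,-.4045,.045,.026,.045,L,-5.1)
fit("bracket",.622,.012,.033,.0075,.06,S,1.6)
fit("jar",.438,-.004,.03,.045,.08,np.array([438,-4]),0);fit("tape",.634,.201,.04,.012,.04,np.array([634.3,201.3]),0)
fit("tall stem",.49,.352,.02,.045,.08,C,0);fit("low stem",.5245,.408,.02,.04,.08,C,0)
cw=np.load("pics/f_wrist.npz");c=manip.get_calibration("wrist");c["pose"]=cw["pose"];X=cloud(c,cv2.medianBlur(cw["d"],3));z=X[...,2];print("wrist")
for n,x,y in(("tall",.49,.352),("low",.5245,.408)):
    fit(n+" stem mid",x,y,.012,.03,.042,C,0);fit(n+" stem top",x,y,.015,.05,.08,C,0);fit(n+" disc",x,y,.03,.008,.018,C,0)
s=manip.sense();print(s["force"],s["t"],abs(s["qd"]).max())
E
```

```text
short [ 513.  -312.7] [51.2 30.5] zmed 33.7 z10-90 [27.9 35. ] in tray [ 0.3 50. ] 371
long [ 505.7 -402.6] [80.6 30.7] zmed 33.2 z10-90 [27.9 34.7] in tray [  0.9 -40.2] 593
bracket [622.   13.9] [34.3 37.8] zmed 12.1 z10-90 [10.  43.3] in tray [-1.4  2.6] 370
jar [438.  -4.] [33.9 33.8] zmed 58.6 z10-90 [57.3 59.7] in tray [-0.  0.] 261
tape [634.  201.6] [58.9 58.6] zmed 24.5 z10-90 [17.6 25.6] in tray [-0.3  0.3] 435
tall stem [489.5 352.8] [8.1 7.7] zmed 64.7 z10-90 [50.5 67.3] in tray [-17.  -27.3] 34
low stem [523.5 406.6] [7.4 8.8] zmed 52.4 z10-90 [43.1 55.8] in tray [17.  26.5] 30
wrist
tall stem mid [490.5 355.3] [ 4.2 10.2] zmed 36.1 z10-90 [31.6 39.8] in tray [-16.  -24.8] 50
tall stem top [490.2 353.4] [ 8.2 10. ] zmed 62.8 z10-90 [53.  66.7] in tray [-16.3 -26.7] 142
tall disc [489.9 352.8] [38.7 39.2] zmed 13.8 z10-90 [11.4 16.3] in tray [-16.6 -27.3] 965
low stem mid [523.5 409.3] [9.5 3.6] zmed 35.9 z10-90 [31.  41.5] in tray [17.  29.2] 31
low stem top [523.5 406. ] [9.3 8.9] zmed 54.1 z10-90 [53.5 54.6] in tray [17.  25.9] 118
low disc [523.6 406. ] [48.7 49.3] zmed 13.5 z10-90 [11.4 16. ] in tray [17.1 25.9] 1963
[-0.17654449 -0.58620093 -0.35367104] 31.4667 0.05925288008460538
```

```bash
python3 -c "
from station import manip
print(manip.sign_off())"
```

```text
the job is handed in; nothing more can be done
None
```

All five pieces are in their trays, and I handed the job in after about 31.5 s of the 122 s allowed. The sign-off gives no verdict, so what follows is from my own last checks.

I found the pieces in the top camera, confirmed each with the wrist camera before gripping, then lowered each to within about 1 mm of the tray floor before releasing it.

| Piece | Offset from tray centre | Limit | Standing or lying |
|---|---|---|---|
| Short offcut | (0.3, 50) mm | 40 x 85 mm | flat, top face about 34 mm up as expected |
| Long offcut | (0.9, -40) mm | 40 x 85 mm | flat, top face about 34 mm up as expected |
| Bracket | (-1.4, 2.6) mm | 40 mm in x and y | on its base plate |
| Tall foot | about 32 mm | 60 mm | stem top within about 1 mm of its disc centre |
| Low foot | about 31 mm | 60 mm | stem top within about 1 mm of its disc centre |

- **Left alone:** the tape and jar measured within 0.5 mm of where they started.
- **Gripper:** it was open, about 0.2 m above the bench and touching nothing.
- **Disagreements:** none of the checks failed. The wrist camera's readings part-way up the stems came out about 2–3 mm off, because only one side of each stem is visible there.

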